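# Show the drilled housing to the inspection camera

## Task

Lift the yellow divider straight up out of the parts crate and stand it on edge in an empty slot of the plywood rack, and let go of it. Then take the one drilled housing (green paint mark) out of the crate and hold it up in front of the inspection camera: the drilled hole squarely facing the lens, centred in its view and 120 mm in front of it, the housing's top kept upright as the tilted camera sees it. Finish while still holding it there motionless; leave the other housings, the blue divider and the bench things as they are and do not bump the camera.

Things in the scene. Friction and masses are not known exactly. Their poses are not given: they have to be found in the camera images.
- divider: Yellow plastic divider plate, 8 mm thick (its x), 180 mm long (its y), 130 mm tall (its z), about 0.19 kg, standing on edge in the crate between two rows of housings; cleats 60 mm tall at its ends (slot 12 mm wide) keep it upright, it lifts straight up. Origin: centre of its lower edge. It rises about 50 mm above the housings: pinch its top edge at mid length.
- crate: Low wooden crate, fixed, 200 (x) x 230 (y) mm, walls 40 mm high, floor 10 mm thick. Origin: centre of its underside. The four housings stand on its floor, about 45 mm either side of the centre in its x and in its y; the divider stands across its middle, along its y.
- rack: Plywood block rack, fixed, 170 (x) x 140 (y) x 62 (z) mm, with three through slots along its y at x = -50, 0 and +50 mm; each slot is 14 mm wide and 50 mm deep, its floor 12 mm above the origin. Origin: centre of its underside. The slot at x = -50 mm already holds the blue divider; the other two are empty and either will do.
- slot1 (a point): Centre of the floor of the empty middle slot of the rack (the divider's origin goes here; the slot runs along the rack's y).
- slot2 (a point): Centre of the floor of the empty slot at the rack's +x side (far from the robot).
- housing_drilled: The drilled housing: 46 x 46 mm square aluminium extrusion, 80 mm tall, bored along its height, standing upright, 0.25 kg. Origin: centre of its underside, z up. The only one with a dark 13 mm hole in its +x face and a green bar on the top rim above that face. Starts with that face roughly away from the robot. Grip it by its plain y faces.
- hole (a point): Centre of the drilled hole on the +x face of the drilled housing, 23 mm from its axis and 50 mm above its underside; the hole's outward direction is the housing's +x.
- camera_head: Inspection camera head, fixed: origin at the centre of its lens front; it looks along its own -x, towards the robot and 25 degrees downwards; its y is level, its z leans 25 degrees to the robot. White ring light 64 mm across, grey body 46 mm square, 90 mm long in all. The housing shown right has its axes parallel to these (housing +x towards the lens).
- focus (a point): The point 120 mm in front of the lens on the camera's axis, 240 mm above the bench: where the centre of the drilled hole must be.
- camera_stand: Camera stand, fixed: steel base 110 mm square and 22 mm post, 385 mm tall. Origin: the point of the bench straight below the focus; the post stands at x = +260 mm.
- housing_b: Undrilled housing, to be left alone: 46 x 46 mm square aluminium extrusion, 80 mm tall, bored along its height, standing upright, 0.25 kg. Origin: centre of its underside, z up.
- housing_c: Undrilled housing, to be left alone: 46 x 46 mm square aluminium extrusion, 80 mm tall, bored along its height, standing upright, 0.25 kg. Origin: centre of its underside, z up.
- housing_d: Undrilled housing, to be left alone: 46 x 46 mm square aluminium extrusion, 80 mm tall, bored along its height, standing upright, 0.25 kg. Origin: centre of its underside, z up.
- spare_divider: Blue divider, same size as the yellow one, standing in the rack's slot at x = -50 mm; to be left alone. Origin: centre of its lower edge.
- wrench: Steel wrench lying on the bench at the left, to be left alone. Origin: underside.
- oil_can: Can with an orange label, 66 mm across and 120 mm tall, at the left, to be left alone. Origin: centre of its underside.
- deburrer: Deburring tool like a screwdriver, lying at the right, to be left alone. Origin: underside.
Not all that is in view belongs to the job. What is shaped like the housing_drilled but purple is not meant.

How it is judged:
By the outcome, as a careful person would: the job done as asked, in the order asked, and still so for the second after the job is handed in, while the arm keeps its last pose, push and grip.
It also fails if it takes over 67 s, if anything falls off the work surface, if the arm or the gripper's body presses on something with over 40 N, if the wrist force passes 120 N, or if a joint passes its speed limit or range.

## Robot

A 7-joint arm with a two-finger parallel gripper is mounted at the origin on the work surface. World frame = base frame: x ahead of the robot, y to its left, z up, the work surface at z = 0. Lengths are in m, angles in rad, forces in N, time in s.
With the tool pointing down it reaches from about 0.425 to 0.875 m from the base axis. Payload 8.4 kg.
Tool frame: the origin (TCP) lies on the mounting face of the last link; the fingertips stand 182 mm ahead of it and the grasp point (between the pads) lies env.grip_point_offset ahead of it (env.grip_point_offset is the distance from the TCP to the grasp point, in m); z points along the fingers, y is the line along which they close (so a half turn about z gives the same grasp; the last joint's range is limited). The gripper opens to 87 mm and grips with 3 to 60 N. Pads are 19 mm wide; open, the fingers measure 117 mm over their backs; the gripper's body (75 mm by 190 mm) begins 51 mm behind the grasp point.
Start: joints at [1.175, 0.333, 0.04, 1.465, -0.013, 1.343, -0.059], TCP at [0.19, -0.622, 0.405] pointing down, gripper open.
Joint ranges: [-2.58, 2.58], [-0.38, 2.09], [-1.3, 1.39], [0.25, 2.4], [-1.5, 4.64], [0.08, 2.09], [-2.65, 2.65]. Speed limits (rad/s): [2.22, 2.22, 2.79, 2.79, 3.14, 3.14, 3.14].

## Interface

Orientations are given as a unit quaternion [x, y, z, w].
In Python, from workcell import env gives the robot as it stands.
- The arm moves only by the tool step_hand, called after "Call:" by a JSON object that holds its "name" and its "arguments", one argument or row to a line. Schema: {"type":"object","properties":{"plan":{"type":"object","properties":{"dx":{"type":"array","items":{"type":"number"},"minItems":1,"maxItems":12},"dy":{"type":"array","items":{"type":"number"},"minItems":1,"maxItems":12},"dz":{"type":"array","items":{"type":"number"},"minItems":1,"maxItems":12},"rx":{"type":"array","items":{"type":"number"},"minItems":1,"maxItems":12},"ry":{"type":"array","items":{"type":"number"},"minItems":1,"maxItems":12},"rz":{"type":"array","items":{"type":"number"},"minItems":1,"maxItems":12}},"additionalProperties":false,"required":["dx","dy","dz","rx","ry","rz"]},"jaw":{"type":"number"},"grip_n":{"type":"number"},"only":{"type":"string"},"quiet":{"type":"boolean"},"lines":{"type":"string"}},"required":["plan"],"additionalProperties":false}. plan is an object with one list for each field, all of the same length, 1 to 12, a row being the entries at one place: dx, dy, dz (the shift in shares of the most that a row can go, 1 being 50 mm), rx, ry, rz (a rotation vector in fractions of the full range, 1 being 45 degrees); each row shifts and turns the commanded pose from where the row before left it, along the tool's axes as they then stand; what a row does not reach is not made up. A row lasts 1/10 s, in which the tool goes at most 0.05 m and 0.15 rad, less where a joint would pass 70% of its speed; a pose out of reach is approached as far as the arm can. jaw is the finger opening in m, set as the call begins (left out keeps the last). The fingers move at their own pace and stop on an object; grip_n is the grip in N (left out, the last holds). Time passes only in rows, so rows that do not move let the fingers close. The tool returns the time, the measured TCP pose, the force, the opening and the grip force at its end. only (a regular expression) keeps the lines of the reply that match it, lines (a string "A,B") keeps lines A to B, and quiet returns only ok. A shift or turn number past 1, either way, is cut back to 1. Input that does not fit is refused with a message, and nothing moves.
- env.get_obs(): the state, without advancing time (a new reading comes with each control period).
- env.grab_frame(name): name is "scene" or "top" or "wrist"; returns a dict with "image" (420x560x3 uint8, red, green, blue), "intrinsics" (3x3 intrinsics, pixels), "extrinsics" (4x4, takes a point from world to camera coordinates). Camera axes: x right, y down, z forward; pixel columns grow to the right and rows downward; lengths in m; the calibration is good to about 2 mm. A picture is of the moment at which its call begins. There is no depth.
- env.sign_off(): hands the job in; it is judged then, once.
The state is a dict: "time_s": time; "qpos": joint angles; "qvel": joint speeds; "effort": joint torques, N m; "tcp_pos": TCP position; "ee_rot": TCP orientation; "ft_force": force on the tool from outside, world axes, zero at the start; "moment": the same for the moment, N m; "gripper_width": finger opening in m; "grasp_force": force on a finger pad.
Only numpy, scipy, OpenCV 4.12 (cv2) and the standard library are available. Lean on these libraries where they do the work, as an engineer would, in place of code of your own. Each camera call takes 0.05 s, during which the arm holds its last target. There are 200 camera calls.

## Working session

There is one attempt and no reset: what is moved stays moved. The work goes in short steps, Python scripts to look and compute and a tool call to move; the robot and the scene stay as the last step left them, time stands still between calls to the robot, and variables do not carry over. Pictures are saved under pics/ and viewed, at most 10 in all, crops included, and the job is handed in when it is done.

```bash
mkdir -p pics; ls
```

Run:
```python
from workcell import env
import cv2,numpy as np
o=env.get_obs();print({k:np.round(v,3) for k,v in o.items()},env.grip_point_offset)
for n in("scene","top"):
    f=env.grab_frame(n);cv2.imwrite(f"pics/{n}0.png",f["image"][:,:,::-1]);print(n,f["intrinsics"].tolist(),np.round(f["extrinsics"],4).tolist())
    np.savez(f"pics/{n}0.npz",**f)
```

```text
pics
{'time_s': np.float64(0.0), 'qpos': array([ 1.175,  0.334,  0.04 ,  1.466, -0.013,  1.343, -0.059]), 'qvel': array([ 0.001,  0.001,  0.   , -0.002, -0.001,  0.001,  0.002]), 'effort': array([ 1.0000e-03, -6.5635e+01,  1.3360e+00, -4.0380e+01, -6.0000e-02,
        4.5000e-02,  0.0000e+00]), 'tcp_pos': array([ 0.19 , -0.621,  0.404]), 'ee_rot': array([ 0.989,  0.148, -0.   , -0.001]), 'ft_force': array([-1.095,  1.273, -0.69 ]), 'moment': array([ 0.025, -0.006,  0.025]), 'grasp_force': np.float64(0.0), 'gripper_width': np.float64(0.087)} 0.1635
scene [[433.59463072317277, 0.0, 283.5658064250514], [0.0, 433.59463072317277, 206.44459775287226], [0.0, 0.0, 1.0]] [[0.7751, 0.6318, -0.0042, -0.4029], [0.4256, -0.527, -0.7356, -0.116], [-0.467, 0.5684, -0.6774, 1.7823], [0.0, 0.0, 0.0, 1.0]]
top [[515.5332828431899, 0.0, 286.7998906988665], [0.0, 515.5332828431899, 211.58103831411813], [0.0, 0.0, 1.0]] [[-0.0104, -0.9999, -0.0021, -0.0358], [-0.9949, 0.0106, -0.1002, 0.566], [0.1002, 0.001, -0.995, 1.6671], [0.0, 0.0, 0.0, 1.0]]
```

View pics/scene0.png

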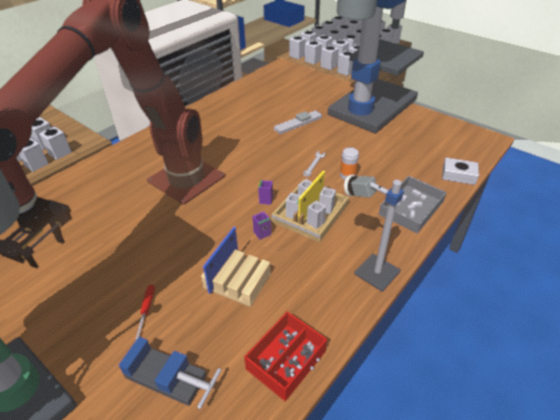

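View pics/top0.png

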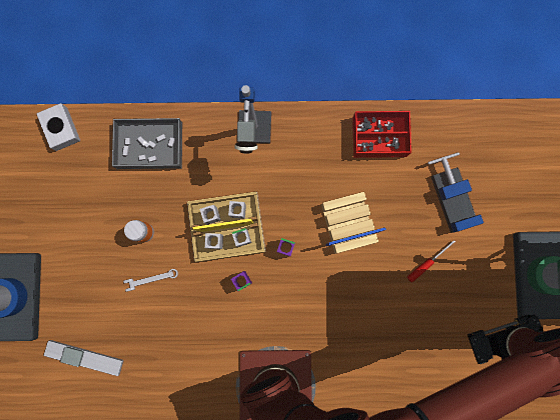

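The scene view shows the crate near (312,207), with the yellow divider at (312,192). The rack is at (240,275), with the blue divider on its robot side, and the camera head at (360,187). In the top view the crate is at (226,227), the rack at (350,222) and the camera at (246,140). I'll zoom in next.

Run:
```python
import cv2
a=cv2.imread("pics/top0.png")[85:265,180:400];cv2.imwrite("pics/topc.png",cv2.resize(a,None,fx=3.3,fy=3.3,interpolation=cv2.INTER_CUBIC))
a=cv2.imread("pics/scene0.png")[140:310,195:415];cv2.imwrite("pics/scenec.png",cv2.resize(a,None,fx=3.5,fy=3.5,interpolation=cv2.INTER_CUBIC))
```

```text
(no output)
```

View pics/topc.png

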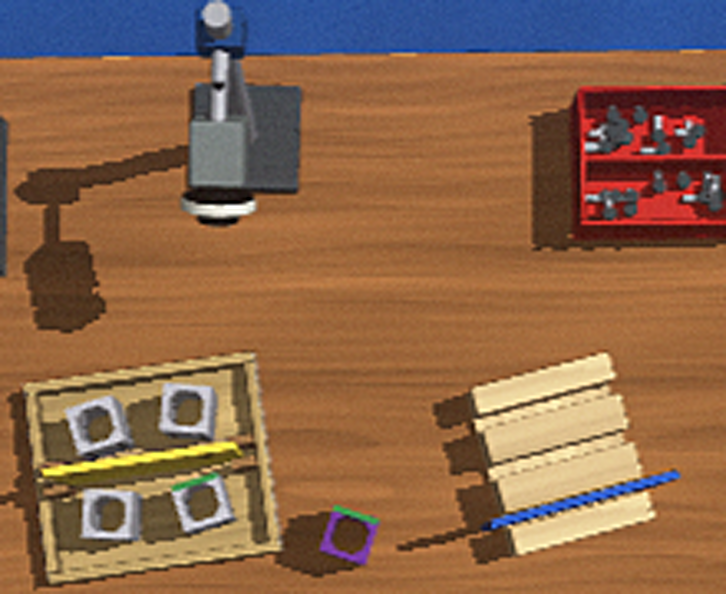

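View pics/scenec.png

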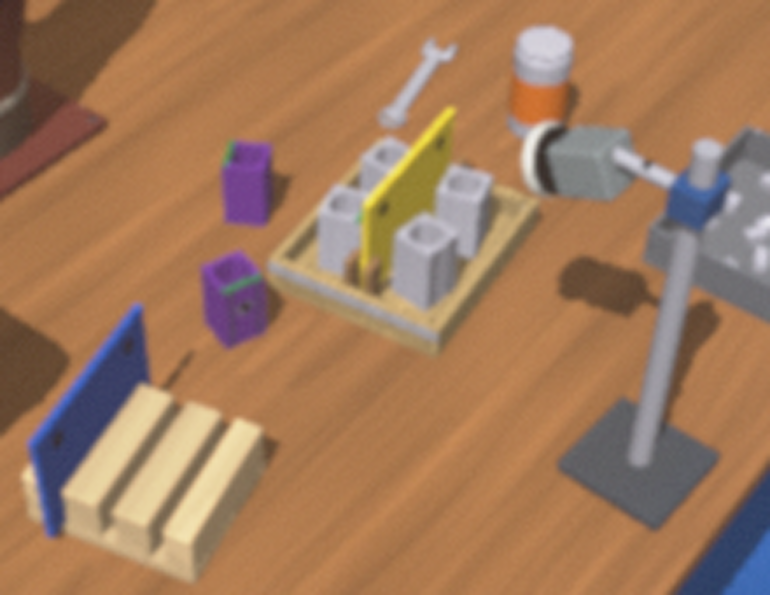

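The drilled housing, with its green bar at crop (195,482), is the crate's robot-side one at −y. Next I'll refine the features numerically.

Create h.py:
```python
import numpy as np,cv2
from scipy.spatial.transform import Rotation as R
def cal(f): return f["intrinsics"],f["extrinsics"]
def ray(f,p):
    K,E=cal(f);p=np.atleast_2d(p).astype(float)
    d=np.c_[p,np.ones(len(p))]@np.linalg.inv(K).T@E[:3,:3]
    return -E[:3,:3].T@E[:3,3],d
def plane(f,p,z):
    c,d=ray(f,p);return c+d*((z-c[2])/d[:,2])[:,None]
def tri(f,p,g,q):
    out=[]
    c1,d1=ray(f,p);c2,d2=ray(g,q)
    for a,b in zip(d1,d2):
        A=np.c_[a,-b];t=np.linalg.lstsq(A,c2-c1,rcond=None)[0];x=c1+t[0]*a;y=c2+t[1]*b
        out.append([*((x+y)/2),np.linalg.norm(x-y)])
    return np.array(out)
def proj(f,P):
    K,E=cal(f);q=(np.atleast_2d(P)@E[:3,:3].T+E[:3,3])@K.T;return q[:,:2]/q[:,2:]
```

Run:
```python
from h import *
np.set_printoptions(precision=4,suppress=True)
T=dict(np.load("pics/top0.npz"));S=dict(np.load("pics/scene0.npz"))
t=lambda p:np.array(p)/3.3+[180,85]-.35
s=lambda p:np.array(p)/3.5+[195,140]-.36
def rect(n,p,z):
    P=plane(T,t(p),z);e=P[1]-P[0]+P[2]-P[3];g=P[0]-P[3]+P[1]-P[2]
    print(n,P.mean(0),"edge1",np.linalg.norm(e)/2,np.degrees(np.arctan2(e[1],e[0])),"edge2",np.linalg.norm(g)/2,np.degrees(np.arctan2(g[1],g[0])))
# corners order: TL,TR,BR,BL in image
rect("crate",[(25,385),(252,353),(281,548),(50,585)],.04)
rect("rack",[(472,388),(608,352),(655,520),(517,555)],.062)
rect("drilled",[(173,488),(218,472),(233,518),(185,532)],.09)
rect("b",[(66,403),(118,397),(130,440),(80,455)],.09)
rect("bl",[(84,490),(139,489),(137,539),(82,538)],.09)
rect("tr",[(164,384),(214,388),(212,438),(160,432)],.09)
print("lens",plane(T,t([(219,206)]),.2907),"post",plane(T,t([(217,16)]),.385))
print("tri ring",tri(T,t([(219,206)]),S,s([(543,158)])),"post base",plane(S,s([(640,464)]),.01))
hsv=lambda F:cv2.cvtColor(F["image"],cv2.COLOR_RGB2HSV)
for n,F in(("top",T),("scene",S)):
  for c,lo,hi in(("yel",(24,130,90),(34,255,255)),("blu",(110,120,60),(125,255,255)),("grn",(45,90,50),(85,255,255))):
    m=cv2.inRange(hsv(F),lo,hi);k,_,st,ce=cv2.connectedComponentsWithStats(m)
    for i in range(1,k):
      x,y,w,h,a=st[i]
      if a>5 and 150<x<400 and 150<y<320:
        q=cv2.minAreaRect(cv2.findNonZero((np.uint8(cv2.connectedComponents(m)[1]==i))));print(n,c,st[i],ce[i],cv2.boxPoints(q).round(1).tolist())
```

```text
crate [0.5186 0.1577 0.04  ] edge1 0.22826412978018915 -82.01352390347407 edge2 0.19752939268584216 7.84339872658872
rack [ 0.5263 -0.2454  0.062 ] edge1 0.13831792564741704 -76.07570122746488 edge2 0.1692304315264551 14.050954229272755
drilled [0.4807 0.1037 0.09  ] edge1 0.04657770102677426 -72.67366434983866 edge2 0.04501751155160393 16.568266029897014
b [0.5573 0.2032 0.09  ] edge1 0.04987425219538289 -78.90394431034338 edge2 0.04768731060466117 15.449075546447657
bl [0.4706 0.1913 0.09  ] edge1 0.052548071360073334 -90.59998461756145 edge2 0.04679121858789288 -2.1196646027538413
tr [0.5692 0.1177 0.09  ] edge1 0.04929985907426398 -96.23070078790796 edge2 0.04740648200710539 -3.5260736817953933
lens [[0.7228 0.0708 0.2907]] post [[0.8569 0.0645 0.385 ]]
tri ring [[0.72   0.0693 0.2969 0.0033]] post base [[0.8643 0.0594 0.01  ]]
top yel [193 219  61  10 174] [223.046  223.8391] [[192.8000030517578, 226.5], [252.39999389648438, 217.89999389648438], [253.1999969482422, 223.5], [193.60000610351562, 232.10000610351562]]
top yel [246 223   5   2   7] [247.5714 223.2857] [[246.0, 223.0]
[... 1387 characters left out ...]
703125, 168.6999969482422], [332.20001220703125, 177.5], [303.1000061035156, 218.60000610351562]]
scene blu [387 190  16  14  89] [392.764  197.2921] [[384.1000061035156, 198.39999389648438], [393.20001220703125, 184.8000030517578], [402.6000061035156, 191.10000610351562], [393.5, 204.6999969482422]]
scene blu [ 322  220  137  189 1706] [392.8388 312.2773] [[319.5, 402.3999938964844], [456.8999938964844, 219.1999969482422], [466.5, 226.39999389648438], [329.1000061035156, 409.6000061035156]]
scene blu [204 228  31  64 186] [216.1398 256.0269] [[196.1999969482422, 285.8999938964844], [221.0, 222.89999389648438], [234.6999969482422, 228.3000030517578], [209.89999389648438, 291.29998779296875]]
```

Create d.py:
```python
# usage: d.py x y z yaw_of_tool_x_deg  -> grasp-point target (tool down): tool-frame translation (first), then rotation about tool z
import sys;from h import *;from workcell import env
np.set_printoptions(precision=4,suppress=True)
def delta(P,Rt):
    o=env.get_obs();Rc=R.from_quat(o["ee_rot"]);g=o["tcp_pos"]
    t=np.array(P)-Rt.apply([0,0,env.grip_point_offset])
    print("trans(tool)",Rc.inv().apply(t-g),"rotvec",(Rc.inv()*Rt).as_rotvec(),"t",o["time_s"],"grip pt",g+Rc.apply([0,0,env.grip_point_offset]))
def down(yaw): return R.from_euler("z",yaw,degrees=True)*R.from_quat([1,0,0,0])
if __name__=="__main__":
    x,y,z,w=map(float,sys.argv[1:5]);delta((x,y,z),down(w))
```

```bash
python3 d.py 0.5 -0.28 0.27 17; python3 d.py 0.51 0.14 0.27 98
```

Run:
```python
from h import *
T=dict(np.load("pics/top0.npz"))
print("divider top",plane(T,[(222.8,223.5)],.14))
```

```text
trans(tool) [ 0.3962 -0.2359 -0.0292] rotvec [-0.0014  0.0001  0.0001] t 0.1 grip pt [ 0.19   -0.6212  0.2405]
trans(tool) [ 0.5286 -0.6346 -0.0287] rotvec [-0.0012 -0.0009 -1.4136] t 0.1 grip pt [ 0.19   -0.6212  0.2405]
divider top [[0.51974248 0.15468892 0.14      ]]
```

Units first: shifts go in shares of 50 mm and turns go in shares of 45 degrees. So 0.0396 m is 0.792, -0.0236 m is -0.472.

Call:
{"name": "step_hand", "arguments": {
  "plan": {"dx":[0.792, 0.792, 0.792, 0.792, 0.792, 0.792, 0.792, 0.792, 0.792, 0.792], "dy":[-0.472, -0.472, -0.472, -0.472, -0.472, -0.472, -0.472, -0.472, -0.472, -0.472], "dz":[-0.06, -0.06, -0.06, -0.06, -0.06, -0.06, -0.06, -0.06, -0.06, -0.06], "rx":[0, 0, 0, 0, 0, 0, 0, 0, 0, 0], "ry":[0, 0, 0, 0, 0, 0, 0, 0, 0, 0], "rz":[0, 0, 0, 0, 0, 0, 0, 0, 0, 0]},
  "jaw": 0.087,
  "grip_n": 40
}}

```text
time_s: 1.1
tcp_pos: [0.5006, -0.2785, 0.4347]
ee_rot: [0.989, 0.148, -0.0, -0.0]
ft_force: [0.5, -1.0, -0.1]
gripper_width: 0.0875
grasp_force: 0.0
```

Call:
{"name": "step_hand", "arguments": {
  "plan": {"dx":[0.22, 0.22, 0.22, 0.22, 0.22, 0.22, 0.22, 0.22, 0.22, 0.22, 0.22, 0.22], "dy":[-0.66, -0.66, -0.66, -0.66, -0.66, -0.66, -0.66, -0.66, -0.66, -0.66, -0.66, -0.66], "dz":[0, 0, 0, 0, 0, 0, 0, 0, 0, 0, 0, 0], "rx":[0, 0, 0, 0, 0, 0, 0, 0, 0, 0, 0, 0], "ry":[0, 0, 0, 0, 0, 0, 0, 0, 0, 0, 0, 0], "rz":[0, 0, 0, 0, 0, 0, 0, 0, 0, 0, 0, 0]}
}}

```text
time_s: 2.3
tcp_pos: [0.5099, 0.1385, 0.4346]
ee_rot: [0.989, 0.148, -0.0, 0.0]
ft_force: [1.2, 0.2, -0.1]
gripper_width: 0.087
grasp_force: 0.0
```

Call:
{"name": "step_hand", "arguments": {
  "plan": {"dx":[0, 0, 0, 0, 0, 0, 0, 0, 0, 0, 0, 0], "dy":[0, 0, 0, 0, 0, 0, 0, 0, 0, 0, 0, 0], "dz":[0, 0, 0, 0, 0, 0, 0, 0, 0, 0, 0, 0], "rx":[0, 0, 0, 0, 0, 0, 0, 0, 0, 0, 0, 0], "ry":[0, 0, 0, 0, 0, 0, 0, 0, 0, 0, 0, 0], "rz":[-0.1795, -0.1795, -0.1795, -0.1795, -0.1795, -0.1795, -0.1795, -0.1795, -0.1795, -0.1795, 0, 0]}
}}

```text
time_s: 3.5
tcp_pos: [0.5102, 0.1371, 0.4346]
ee_rot: [0.659, 0.752, -0.0, -0.0]
ft_force: [0.6, 0.9, 0.9]
gripper_width: 0.0867
grasp_force: 0.0
```

Run:
```python
from workcell import env
import cv2,numpy as np
f=env.grab_frame("wrist");cv2.imwrite("pics/w1.png",f["image"][:,:,::-1]);np.savez("pics/w1.npz",**f)
print(np.round(f["extrinsics"],3).tolist(),np.round(env.get_obs()["qpos"],2))
```

```bash
python3 d.py 0.5197 0.1547 0.25 98
```

```text
[[0.991, 0.132, -0.001, -0.524], [0.128, -0.958, 0.255, 0.027], [0.033, -0.253, -0.967, 0.437], [0.0, 0.0, 0.0, 1.0]] [ 0.31  0.12 -0.71  1.69  0.08  1.36 -0.28]
trans(tool) [0.0161 0.0118 0.0211] rotvec [-0.0003 -0.0001 -0.0077] t 3.55 grip pt [0.5101 0.1372 0.2711]
```

View pics/w1.png

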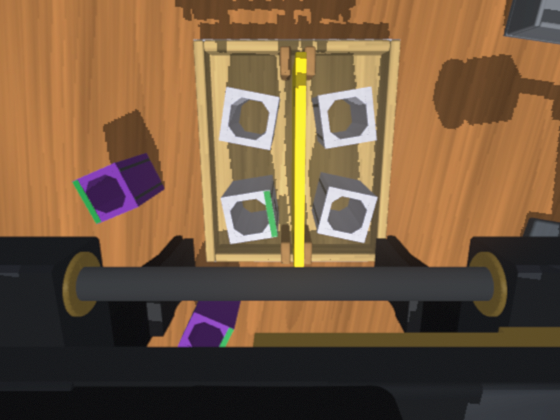

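The wrist view shows the crate square-on. The yellow top edge runs from (301,55) to (298,265), and the drilled housing is at (250,215) with its green bar on the right at (271,213).

Run:
```python
from h import *
np.set_printoptions(precision=4,suppress=True)
W=dict(np.load("pics/w1.npz"));h=cv2.cvtColor(W["image"],cv2.COLOR_RGB2HSV)
m=cv2.inRange(h,(24,150,120),(34,255,255));m[:, :270]=0;m[:,330:]=0;m[262:]=0
for r in (60,75,100,150,200,250): c=np.flatnonzero(m[r]);print(r,c.min(),c.max(),W["image"][r,c,0])
ys=np.arange(75,258);mid=np.array([np.flatnonzero(m[r])[[0,-1]].mean() for r in ys])
P=plane(W,np.c_[mid+.0,ys],.14);v=np.polyfit(P[:,1],P[:,0],1);print("line x at y=.1547",np.polyval(v,.1547),"yaw",np.degrees(-np.arctan(v[0])))
top=np.flatnonzero(m.any(1));print("far end",plane(W,[(301,top.min())],.14))
# crate rim from hand pixels: outer corners far
print(plane(W,[(195,41),(399,41),(212,260),(388,260)],.04))
# drilled top corners
D=plane(W,[(229,190),(271,190),(278,237),(226,243),(220,193)],.09);print(D)
```

```text
60 294 306 [124 181 246 253 253 253 253 253 253 253 254 251 225]
75 295 305 [142 174 169 165 166 166 166 166 165 165 155]
100 292 305 [121 121 208 252 253 252 252 252 252 252 252 252 241]
150 292 304 [126 129 176 242 254 253 253 253 253 253 253 253 248]
200 292 304 [123 131 192 250 254 253 253 253 253 253 253 253 235]
250 293 303 [136 209 253 254 253 253 253 253 253 253 243]
line x at y=.1547 0.5187232805686905 yaw 8.006500124367324
far end [[0.5076 0.2459 0.14  ]]
[[0.4073 0.2567 0.04  ]
 [0.602  0.2827 0.04  ]
 [0.4422 0.0319 0.04  ]
 [0.6381 0.0581 0.04  ]]
[[0.4599 0.1268 0.09  ]
 [0.4984 0.1319 0.09  ]
 [0.5107 0.0871 0.09  ]
 [0.4619 0.0744 0.09  ]
 [0.4519 0.1228 0.09  ]]
```

```bash
python3 d.py 0.5193 0.156 0.125 98
```

```text
trans(tool) [0.0175 0.0116 0.1461] rotvec [-0.0003 -0.0001 -0.0077] t 3.55 grip pt [0.5101 0.1372 0.2711]
```

In the tool's units: 0.026 m is 0.52, 0.025 m is 0.5, -0.008 rad / 0.7854 = -0.0102.

Call:
{"name": "step_hand", "arguments": {
  "plan": {"dx":[0.18, 0.17, 0, 0, 0, 0, 0, 0, 0, 0], "dy":[0.12, 0.11, 0, 0, 0, 0, 0, 0, 0, 0], "dz":[0.4, 0.52, 0.5, 0.5, 0.4, 0.3, 0.2, 0.1, 0, 0], "rx":[0, 0, 0, 0, 0, 0, 0, 0, 0, 0], "ry":[0, 0, 0, 0, 0, 0, 0, 0, 0, 0], "rz":[-0.0102, 0, 0, 0, 0, 0, 0, 0, 0, 0]},
  "jaw": 0.087,
  "grip_n": 40
}}

```text
time_s: 4.55
tcp_pos: [0.5194, 0.1563, 0.2895]
ee_rot: [0.655, 0.756, 0.0, 0.0]
ft_force: [0.4, -0.5, -1.1]
gripper_width: 0.0869
grasp_force: 0.0
```

```bash
python3 d.py 0.5193 0.156 0.125 98
```

```text
trans(tool) [-0.0003 -0.0002  0.001 ] rotvec [ 0.0011 -0.0001  0.0041] t 4.55 grip pt [0.5196 0.1563 0.126 ]
```

Call:
{"name": "step_hand", "arguments": {
  "plan": {"dx":[0, 0, 0, 0, 0, 0, 0, 0, 0, 0], "dy":[0, 0, 0, 0, 0, 0, 0, 0, 0, 0], "dz":[0, 0, 0, 0, 0, 0, 0, 0, 0, 0], "rx":[0, 0, 0, 0, 0, 0, 0, 0, 0, 0], "ry":[0, 0, 0, 0, 0, 0, 0, 0, 0, 0], "rz":[0, 0, 0, 0, 0, 0, 0, 0, 0, 0]},
  "jaw": 0.0,
  "grip_n": 40
}}

```text
time_s: 5.55
tcp_pos: [0.5191, 0.1561, 0.2888]
ee_rot: [0.654, 0.756, -0.0, -0.0]
ft_force: [0.6, -0.3, -0.4]
gripper_width: 0.0151
grasp_force: 0.0
```

Call:
{"name": "step_hand", "arguments": {
  "plan": {"dx":[0, 0, 0, 0], "dy":[0, 0, 0, 0], "dz":[0, 0, 0, 0], "rx":[0, 0, 0, 0], "ry":[0, 0, 0, 0], "rz":[0, 0, 0, 0]},
  "jaw": 0.0,
  "grip_n": 40
}}

```text
time_s: 5.95
tcp_pos: [0.5191, 0.1562, 0.2888]
ee_rot: [0.654, 0.756, 0.0, -0.0]
ft_force: [0.5, -0.4, 0.3]
gripper_width: 0.0077
grasp_force: 40.0
```

Call:
{"name": "step_hand", "arguments": {
  "plan": {"dx":[0, 0, 0, 0, 0, 0, 0, 0, 0, 0, 0], "dy":[0, 0, 0, 0, 0, 0, 0, 0, 0, 0, 0], "dz":[-0.1, -0.2, -0.4, -0.4, -0.4, -0.4, -0.4, -0.4, -0.3, -0.2, 0], "rx":[0, 0, 0, 0, 0, 0, 0, 0, 0, 0, 0], "ry":[0, 0, 0, 0, 0, 0, 0, 0, 0, 0, 0], "rz":[0, 0, 0, 0, 0, 0, 0, 0, 0, 0, 0]}
}}

```text
time_s: 7.05
tcp_pos: [0.5193, 0.1564, 0.4501]
ee_rot: [0.654, 0.756, 0.001, 0.001]
ft_force: [0.8, 0.4, -1.2]
gripper_width: 0.0077
grasp_force: 40.0
```

```bash
python3 d.py 0.52 -0.06 0.285 98
```

```text
trans(tool) [-0.2142 -0.0303  0.0015] rotvec [ 0.002  -0.0002  0.0044] t 7.05 grip pt [0.5196 0.1564 0.2866]
```

```bash
python3 d.py 0.5263 -0.2454 0.285 104
```

```text
trans(tool) [-0.3986 -0.0507  0.0015] rotvec [ 0.002  -0.     -0.1003] t 7.05 grip pt [0.5196 0.1564 0.2866]
```

In the tool's units: -0.0398 m is -0.796, -0.0051 m is -0.102.

Call:
{"name": "step_hand", "arguments": {
  "plan": {"dx":[-0.4, -0.796, -0.796, -0.796, -0.796, -0.796, -0.796, -0.796, -0.796, -0.796, -0.404], "dy":[-0.05, -0.102, -0.102, -0.102, -0.102, -0.102, -0.102, -0.102, -0.102, -0.102, -0.046], "dz":[0, 0, 0, 0, 0, 0, 0, 0, 0, 0, 0], "rx":[0, 0, 0, 0, 0, 0, 0, 0, 0, 0, 0], "ry":[0, 0, 0, 0, 0, 0, 0, 0, 0, 0, 0], "rz":[0, 0, 0, 0, 0, 0, 0, 0, 0, 0, 0]}
}}

```text
time_s: 8.15
tcp_pos: [0.5251, -0.2496, 0.4472]
ee_rot: [0.656, 0.755, -0.001, -0.001]
ft_force: [-0.1, -0.3, -1.5]
gripper_width: 0.0079
grasp_force: 40.0
```

Call:
{"name": "step_hand", "arguments": {
  "plan": {"dx":[0, 0, 0, 0, 0, 0], "dy":[0, 0, 0, 0, 0, 0], "dz":[0, 0, 0, 0, 0, 0], "rx":[0, 0, 0, 0, 0, 0], "ry":[0, 0, 0, 0, 0, 0], "rz":[-0.0382, -0.0509, -0.0382, 0, 0, 0]}
}}

```text
time_s: 8.75
tcp_pos: [0.5262, -0.2449, 0.4488]
ee_rot: [0.616, 0.788, 0.0, -0.0]
ft_force: [0.6, 0.5, -0.9]
gripper_width: 0.0077
grasp_force: 40.0
```

Run:
```python
from workcell import env
import cv2,numpy as np
for n in("wrist","top"):
    f=env.grab_frame(n);cv2.imwrite(f"pics/{n}2.png",f["image"][:,:,::-1]);np.savez(f"pics/{n}2.npz",**f)
```

```bash
python3 d.py 0.5263 -0.2454 0.285 104
```

```text
trans(tool) [-0.0002  0.0001  0.0003] rotvec [ 0.      0.     -0.0005] t 8.85 grip pt [ 0.5261 -0.2452  0.2853]
```

View pics/wrist2.png

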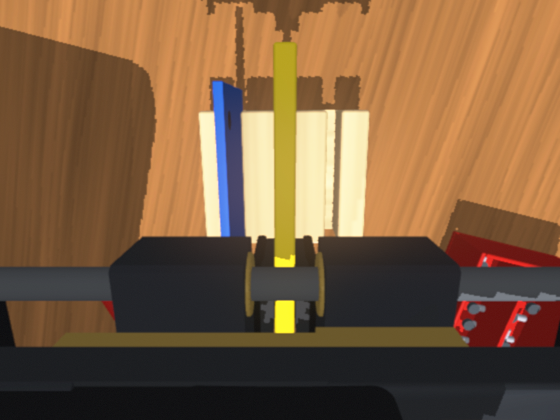

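The wrist view has the yellow divider end-on over the rack. The rack's edges are near columns 203 and 366 and slot 2 near 330. I'll measure these edges exactly.

Run:
```python
from h import *
np.set_printoptions(precision=4,suppress=True,linewidth=160)
W=dict(np.load("pics/wrist2.npz"));g=cv2.cvtColor(W["image"],cv2.COLOR_RGB2GRAY).astype(float);b=W["image"][:,:,2].astype(float)
u=np.array([np.cos(np.radians(14)),np.sin(np.radians(14))])
print(b[160,195:215].astype(int),b[160,318:372].astype(int))
for r in(125,150,175,200,225):
    k=cv2.GaussianBlur(b,(1,5),0)[r]
    d=np.diff(k);L=196+np.argmax(d[196:212])+.5;Rr=355+np.argmin(d[355:375])+.5
    s1=318+np.argmin(d[318:332])+.5;s2=330+np.argmax(d[330:348])+.5
    P=plane(W,[(L,r),(Rr,r),(s1,r),(s2,r)],.062)
    print(r,L,s1,s2,Rr,"along rack x rel to est. centre",(P[:,:2]-[.5263,-.2454])@u)
P=plane(W,[(201,112),(367,112)],.062);print("far end",P,(P[:,:2]-[.5263,-.2454])@[-u[1],u[0]])
```

```text
[ 82  83  81  83  84  92 127 179 198 204 205 203 202 200 200 201 200 200 200 195] [186 185 185 186 186 185 174 159 157 181 189 188 188 188 188 171 122  91  86  87  91 104 138 175 194 204 205 203 203 202 200 200 200 200 199 197 195 192 189
 188 187 187 185 186 187 187 185 176 150 100  80  79  80  83]
125 199.5 324.5 341.5 368.5 along rack x rel to est. centre [-0.0846  0.084   0.0401  0.0571]
150 200.5 324.5 340.5 367.5 along rack x rel to est. centre [-0.085   0.0845  0.0408  0.0571]
175 202.5 331.5 339.5 365.5 along rack x rel to est. centre [-0.0844  0.0839  0.0488  0.0571]
200 204.5 331.5 338.5 364.5 along rack x rel to est. centre [-0.0838  0.0844  0.0497  0.0571]
225 205.5 331.5 338.5 363.5 along rack x rel to est. centre [-0.0843  0.085   0.0507  0.0582]
far end [[ 0.4304 -0.201   0.062 ]
 [ 0.5895 -0.1611  0.062 ]] [0.0663 0.0665]
```

In the tool's units: 0.025 m is 0.5, 0.01 m is 0.2.

Call:
{"name": "step_hand", "arguments": {
  "plan": {"dx":[0, 0, 0, 0, 0, 0, 0, 0, 0, 0], "dy":[0, 0, 0, 0, 0, 0, 0, 0, 0, 0], "dz":[0.2, 0.4, 0.5, 0.5, 0.3, 0.2, 0.2, 0.2, 0.2, 0], "rx":[0, 0, 0, 0, 0, 0, 0, 0, 0, 0], "ry":[0, 0, 0, 0, 0, 0, 0, 0, 0, 0], "rz":[0, 0, 0, 0, 0, 0, 0, 0, 0, 0]}
}}

```text
time_s: 9.85
tcp_pos: [0.5258, -0.2453, 0.3124]
ee_rot: [0.616, 0.788, -0.0, -0.001]
ft_force: [-0.9, -0.6, -2.6]
gripper_width: 0.0081
grasp_force: 40.0
```

```bash
python3 d.py 0.5261 -0.2452 0.128 104
```

```text
trans(tool) [0.     0.0004 0.0209] rotvec [-0.0014 -0.0012 -0.0003] t 9.85 grip pt [ 0.5255 -0.2452  0.1489]
```

Bottom edge is ~34 mm above the base, already inside the slot with no force. Lowering the rest and releasing part-way.

In the tool's units: 0.008 m is 0.16, 0.007 m is 0.14.

Call:
{"name": "step_hand", "arguments": {
  "plan": {"dx":[0, 0, 0, 0, 0, 0], "dy":[0, 0, 0, 0, 0, 0], "dz":[0.16, 0.14, 0.08, 0.04, 0, 0], "rx":[0, 0, 0, 0, 0, 0], "ry":[0, 0, 0, 0, 0, 0], "rz":[0, 0, 0, 0, 0, 0]}
}}

```text
time_s: 10.45
tcp_pos: [0.5262, -0.2455, 0.293]
ee_rot: [0.616, 0.788, 0.0, 0.0]
ft_force: [0.0, 0.3, -1.5]
gripper_width: 0.0075
grasp_force: 40.0
```

```bash
python3 d.py 0.5261 -0.2452 0.128 104
```

```text
trans(tool) [ 0.0003 -0.      0.0015] rotvec [ 0.0002  0.0002 -0.0004] t 10.45 grip pt [ 0.5262 -0.2455  0.1295]
```

In the tool's units: 0.001 m is 0.02.

Call:
{"name": "step_hand", "arguments": {
  "plan": {"dx":[0, 0, 0], "dy":[0, 0, 0], "dz":[0.02, 0.02, 0], "rx":[0, 0, 0], "ry":[0, 0, 0], "rz":[0, 0, 0]}
}}

```text
time_s: 10.75
tcp_pos: [0.5262, -0.2454, 0.2908]
ee_rot: [0.616, 0.788, 0.0, 0.0]
ft_force: [-0.2, -0.3, -1.2]
gripper_width: 0.0078
grasp_force: 40.0
```

Call:
{"name": "step_hand", "arguments": {
  "plan": {"dx":[0, 0, 0, 0, 0, 0], "dy":[0, 0, 0, 0, 0, 0], "dz":[0, 0, 0, 0, 0, 0], "rx":[0, 0, 0, 0, 0, 0], "ry":[0, 0, 0, 0, 0, 0], "rz":[0, 0, 0, 0, 0, 0]},
  "jaw": 0.03
}}

```text
time_s: 11.35
tcp_pos: [0.5261, -0.2454, 0.2908]
ee_rot: [0.616, 0.788, 0.0, 0.0]
ft_force: [0.1, -0.1, -0.3]
gripper_width: 0.0297
grasp_force: 0.0
```

Call:
{"name": "step_hand", "arguments": {
  "plan": {"dx":[0, 0, 0, 0, 0, 0, 0, 0], "dy":[0, 0, 0, 0, 0, 0, 0, 0], "dz":[-0.2, -0.4, -0.6, -0.6, -0.6, -0.6, -0.2, 0], "rx":[0, 0, 0, 0, 0, 0, 0, 0], "ry":[0, 0, 0, 0, 0, 0, 0, 0], "rz":[0, 0, 0, 0, 0, 0, 0, 0]}
}}

```text
time_s: 12.15
tcp_pos: [0.5264, -0.2453, 0.4527]
ee_rot: [0.616, 0.788, 0.0, 0.002]
ft_force: [0.7, 0.7, 0.1]
gripper_width: 0.0301
grasp_force: 0.0
```

Run:
```python
from workcell import env
import cv2,numpy as np
for n in("wrist","scene"):
    f=env.grab_frame(n);cv2.imwrite(f"pics/{n}3.png",f["image"][:,:,::-1]);np.savez(f"pics/{n}3.npz",**f)
a=cv2.imread("pics/wrist3.png")[:260,100:440];b=cv2.imread("pics/scene3.png")[200:330,170:340]
b=cv2.resize(b,None,fx=2,fy=2);cv2.imwrite("pics/c3.png",np.hstack([a,b]))
```

```bash
python3 d.py 0.4807 0.1037 0.3 107
```

```text
trans(tool) [ 0.3496  0.0405 -0.0135] rotvec [-0.0009 -0.0007 -0.0527] t 12.25 grip pt [ 0.5257 -0.2453  0.2863]
```

View pics/c3.png

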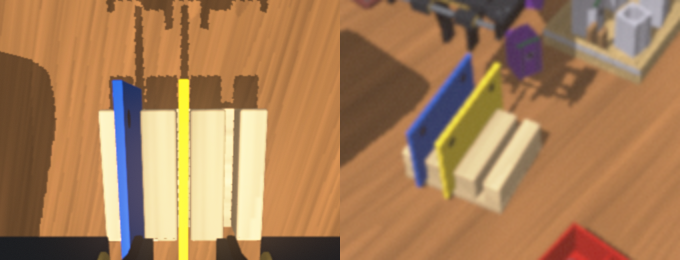

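The divider stands upright in the middle slot (yellow edge at (183,160)), and the blue one is untouched. Next, moving to the drilled housing.

In the tool's units: 0.0388 m is 0.776, 0.0045 m is 0.09.

Call:
{"name": "step_hand", "arguments": {
  "plan": {"dx":[0.776, 0.776, 0.776, 0.776, 0.776, 0.776, 0.776, 0.776, 0.776], "dy":[0.09, 0.09, 0.09, 0.09, 0.09, 0.09, 0.09, 0.09, 0.09], "dz":[-0.03, -0.03, -0.03, -0.03, -0.03, -0.03, -0.03, -0.03, -0.03], "rx":[0, 0, 0, 0, 0, 0, 0, 0, 0], "ry":[0, 0, 0, 0, 0, 0, 0, 0, 0], "rz":[0, 0, 0, 0, 0, 0, 0, 0, 0]},
  "jaw": 0.087,
  "grip_n": 40
}}

```text
time_s: 13.15
tcp_pos: [0.4803, 0.1045, 0.4628]
ee_rot: [0.616, 0.788, -0.001, -0.001]
ft_force: [0.1, 0.4, 0.3]
gripper_width: 0.086
grasp_force: 0.0
```

Call:
{"name": "step_hand", "arguments": {
  "plan": {"dx":[0, 0, 0, 0, 0, 0, 0, 0, 0, 0, 0, 0], "dy":[0, 0, 0, 0, 0, 0, 0, 0, 0, 0, 0, 0], "dz":[0, 0, 0, 0, 0, 0, 0, 0, 0, 0, 0, 0], "rx":[0, 0, 0, 0, 0, 0, 0, 0, 0, 0, 0, 0], "ry":[0, 0, 0, 0, 0, 0, 0, 0, 0, 0, 0, 0], "rz":[-0.1719, -0.1719, -0.1719, -0.1719, -0.1719, -0.1719, -0.1719, -0.1719, -0.1719, -0.1719, -0.1719, -0.1719]}
}}

```text
time_s: 14.35
tcp_pos: [0.4808, 0.103, 0.4626]
ee_rot: [-0.149, 0.989, 0.0, -0.001]
ft_force: [0.6, -0.8, 0.3]
gripper_width: 0.0869
grasp_force: 0.0
```

Call:
{"name": "step_hand", "arguments": {
  "plan": {"dx":[0, 0], "dy":[0, 0], "dz":[0, 0], "rx":[0, 0], "ry":[0, 0], "rz":[0, 0]}
}}

```text
time_s: 14.55
tcp_pos: [0.4809, 0.103, 0.4633]
ee_rot: [-0.144, 0.99, 0.0, -0.001]
ft_force: [0.1, -0.4, 0.2]
gripper_width: 0.0874
grasp_force: 0.0
```

Run:
```python
from workcell import env
import cv2,numpy as np
for n in("wrist","scene","top"):
    f=env.grab_frame(n);cv2.imwrite(f"pics/{n}4.png",f["image"][:,:,::-1]);np.savez(f"pics/{n}4.npz",**f)
print(env.get_obs()["qpos"])
```

```bash
python3 d.py 0.4807 0.1037 0.3 196.6
```

```text
[ 0.43126269  0.02267408 -0.73394295  1.71395965  0.01513058  1.41138217
  1.55651027]
trans(tool) [0.0002 0.0006 0.0004] rotvec [ 0.0002 -0.0006  0.001 ] t 14.7 grip pt [0.4809 0.1032 0.3004]
```

View pics/wrist4.png

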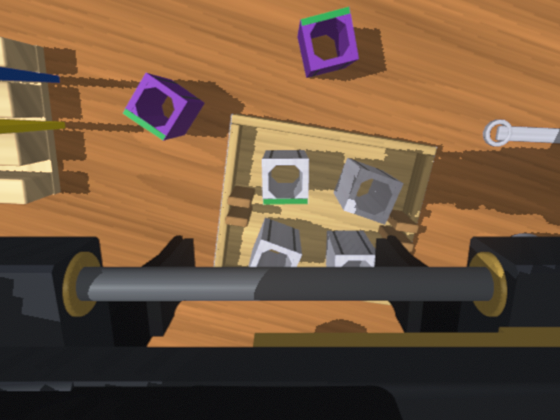

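The drilled housing's rim spans (262,151) to (308,204) in the wrist view, with its green bar at row 201.

Run:
```python
from h import *
np.set_printoptions(precision=4,suppress=True,linewidth=160)
W=dict(np.load("pics/wrist4.npz"));im=W["image"];h=cv2.cvtColor(im,cv2.COLOR_RGB2HSV)
g=cv2.inRange(h,(45,80,50),(85,255,255));w=cv2.inRange(h,(0,0,175),(180,70,255))
m=np.zeros_like(g);m[140:215,250:320]=(g|w)[140:215,250:320]
k,l,st,ce=cv2.connectedComponentsWithStats(m);i=1+np.argmax(st[1:,4]);m=np.uint8(l==i)
c=max(cv2.findContours(m,0,2)[0],key=cv2.contourArea)
bx=cv2.boxPoints(cv2.minAreaRect(c));print("box",bx,st[i])
P=plane(W,bx,.09);print(P.mean(0),[np.linalg.norm(P[j]-P[j-1]) for j in range(4)],[np.degrees(np.arctan2(*(P[j]-P[j-1])[[1,0]])) for j in range(4)])
q=cv2.findNonZero(np.where(m>0,g,0)).reshape(-1,2);gp=plane(W,q,.09);v=np.linalg.svd(gp-gp.mean(0))[2][0];print("green",q.min(0),q.max(0),gp.mean(0),np.degrees(np.arctan2(v[1],v[0])))
# edge fits left/right/top/bottom
for nm,pts in(("L",[(np.flatnonzero(m[r])[0]-.5,r) for r in range(156,200)]),("R",[(np.flatnonzero(m[r])[-1]+.5,r) for r in range(156,200)]),("far",[(x,np.flatnonzero(m[:,x])[0]-.5) for x in range(266,305)]),("near",[(x,np.flatnonzero(m[:,x])[-1]+.5) for x in range(266,305)])):
    Q=plane(W,np.array(pts),.09)[:,:2];v=np.linalg.svd(Q-np.median(Q,0))[2][0];print(nm,np.median(Q,0),np.degrees(np.arctan2(v[1],v[0])))
```

```text
box [[261. 159.]
 [308. 159.]
 [308. 204.]
 [261. 204.]] [ 261  159   48   46 1090]
[0.4818 0.1037 0.09  ] [np.float64(0.0457823799695619), np.float64(0.04624204144344959), np.float64(0.04578377844237305), np.float64(0.04774850742422439)] [np.float64(-164.30240351260056), np.float64(106.63212672409887), np.float64(17.582966085309), np.float64(-73.36929386847784)]
green [263 198] [307 204] [0.5008 0.1093 0.09  ] -72.5752572501902Traceback (most recent call last):
  File "<stdin>", line 12, in <module>
IndexError: index 0 is out of bounds for axis 0 with size 0
```

```bash
python3 d.py 0.4815 0.1037 0.06 197
```

```text
trans(tool) [-0.0007  0.0003  0.2404] rotvec [ 0.0002 -0.0006 -0.006 ] t 14.7 grip pt [0.4809 0.1032 0.3004]
```

In the tool's units: 0.035 m is 0.7, 0.03 m is 0.6, -0.006 rad / 0.7854 = -0.0076.

Call:
{"name": "step_hand", "arguments": {
  "plan": {"dx":[-0.014, 0, 0, 0, 0, 0, 0, 0, 0, 0, 0, 0], "dy":[0.006, 0, 0, 0, 0, 0, 0, 0, 0, 0, 0, 0], "dz":[0.4, 0.7, 0.7, 0.6, 0.6, 0.5, 0.5, 0.3, 0.2, 0.2, 0.1, 0], "rx":[0, 0, 0, 0, 0, 0, 0, 0, 0, 0, 0, 0], "ry":[0, 0, 0, 0, 0, 0, 0, 0, 0, 0, 0, 0], "rz":[-0.0076, 0, 0, 0, 0, 0, 0, 0, 0, 0, 0, 0]},
  "jaw": 0.065,
  "grip_n": 40
}}

```text
time_s: 15.9
tcp_pos: [0.4817, 0.1037, 0.2241]
ee_rot: [-0.149, 0.989, 0.0, -0.0]
ft_force: [-0.8, 0.1, 0.3]
gripper_width: 0.0652
grasp_force: 0.0
```

```bash
python3 d.py 0.4815 0.1037 0.06 197
```

```text
trans(tool) [0.0002 0.     0.0006] rotvec [ 0.0001 -0.0002  0.0023] t 15.9 grip pt [0.4817 0.1037 0.0606]
```

Call:
{"name": "step_hand", "arguments": {
  "plan": {"dx":[0, 0, 0, 0, 0, 0], "dy":[0, 0, 0, 0, 0, 0], "dz":[0, 0, 0, 0, 0, 0], "rx":[0, 0, 0, 0, 0, 0], "ry":[0, 0, 0, 0, 0, 0], "rz":[0, 0, 0, 0, 0, 0]},
  "jaw": 0.0,
  "grip_n": 40
}}

```text
time_s: 16.5
tcp_pos: [0.4818, 0.1038, 0.2247]
ee_rot: [-0.149, 0.989, -0.0, 0.0]
ft_force: [-2.1, 0.3, 5.8]
gripper_width: 0.0459
grasp_force: 40.0
```

In the tool's units: -0.03 m is -0.6, -0.02 m is -0.4.

Call:
{"name": "step_hand", "arguments": {
  "plan": {"dx":[0, 0, 0, 0, 0, 0, 0, 0, 0, 0, 0], "dy":[0, 0, 0, 0, 0, 0, 0, 0, 0, 0, 0], "dz":[-0.2, -0.4, -0.6, -0.6, -0.6, -0.6, -0.6, -0.4, -0.2, 0, 0], "rx":[0, 0, 0, 0, 0, 0, 0, 0, 0, 0, 0], "ry":[0, 0, 0, 0, 0, 0, 0, 0, 0, 0, 0], "rz":[0, 0, 0, 0, 0, 0, 0, 0, 0, 0, 0]}
}}

```text
time_s: 17.6
tcp_pos: [0.4814, 0.1036, 0.4333]
ee_rot: [-0.149, 0.989, 0.0, -0.001]
ft_force: [-0.4, 0.5, -2.1]
gripper_width: 0.0458
grasp_force: 40.0
```

Run:
```python
from h import *
a=cv2.imread("pics/top0.png")[78:160,215:285];b=cv2.imread("pics/scene0.png")[165:215,335:415]
a=cv2.resize(a,None,fx=7,fy=7,interpolation=cv2.INTER_CUBIC)[:574];b=cv2.resize(b,(0,0),fx=3.8,fy=3.8,interpolation=cv2.INTER_CUBIC)
o=np.zeros((574,800,3),np.uint8);o[:,:490]=a;o[:190,496:800]=b[:190,:304]
b2=cv2.resize(cv2.imread("pics/scene0.png")[205:295,350:406],None,fx=4,fy=4,interpolation=cv2.INTER_CUBIC);o[200:560,530:754]=b2
cv2.imwrite("pics/head.png",o)
```

```text
(no output)
```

View pics/head.png

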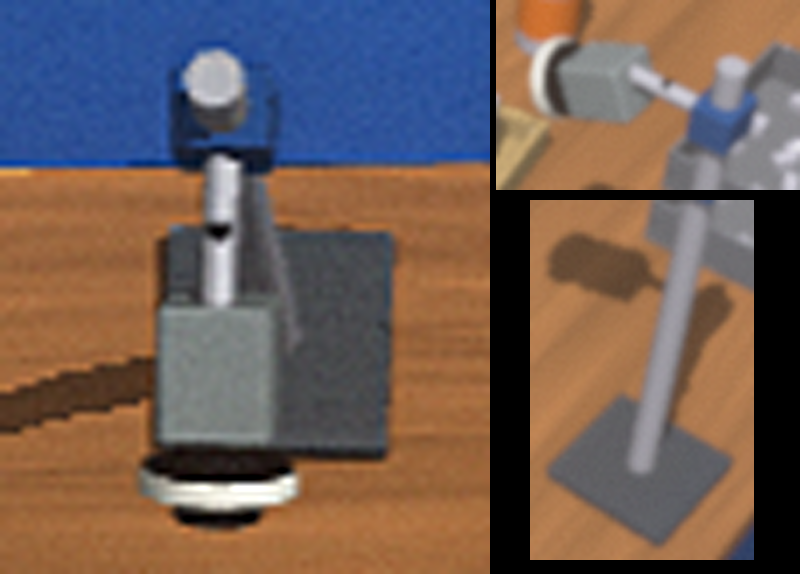

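Zoomed view: post top disc at (214,76), ring centre at (219,482), lens front tip at (217,525). The base's corners are visible in both views.

Run:
```python
from h import *
np.set_printoptions(precision=4,suppress=True,linewidth=160)
T=dict(np.load("pics/top0.npz"));S=dict(np.load("pics/scene0.npz"))
t=lambda p:(np.array(p)+.5)/7-.5+[215,78]
s=lambda p:(np.array(p)-[530,200]+.5)/4-.5+[350,205]
s1=lambda p:(np.array(p)-[496,0]+.5)/3.8-.5+[335,165]
print("post top (top)",plane(T,t([(214,76)]),.385), "post top scene",plane(S,s1([(734,68)]),.385))
for zb in(.0,.012):
    B=plane(S,s([(550,472),(625,397),(732,465),(660,545)]),zb);print("base scene",zb,B.mean(0),[np.linalg.norm(B[i]-B[i-1]) for i in range(4)],[np.degrees(np.arctan2(*(B[i]-B[i-1])[[1,0]])) for i in range(4)])
B=plane(T,t([(166,231),(393,232),(388,450)]),.012);print("base top",(B[0]+B[2])/2,[np.linalg.norm(B[i]-B[i-1]) for i in(1,2)],[np.degrees(np.arctan2(*(B[i]-B[i-1])[[1,0]])) for i in(1,2)])
print("lens tip",plane(T,t([(217,523)]),.307)+[.0076,0,-.0163])
print("ring mid",plane(T,t([(219,478)]),.31))
r=plane(T,t([(163,305),(277,305)]),.3497);f=plane(T,t([(157,440),(272,440)]),.324);print("rear",r,"front",f)
v=r.mean(0)-f.mean(0);print("axis yaw",np.degrees(np.arctan2(v[1],v[0])),"sides",[np.degrees(np.arctan2(*(r[i]-f[i])[[1,0]])) for i in(0,1)],"ends",np.degrees(np.arctan2(*(r[1]-r[0])[[1,0]])),np.degrees(np.arctan2(*(f[1]-f[0])[[1,0]])))
w=plane(T,t([(138,473),(300,475)]),.2907);print("ring extremes",w,np.degrees(np.arctan2(*(w[1]-w[0])[[1,0]])),w.mean(0))
```

```text
post top (top) [[0.8599 0.0652 0.385 ]] post top scene [[0.8628 0.06   0.385 ]]
base scene 0.0 [0.8602 0.0692 0.    ] [np.float64(0.10654458384217089), np.float64(0.10912245984278615), np.float64(0.10628538719664103), np.float64(0.10763093638000559)] [np.float64(175.97498932722593), np.float64(86.81094202356672), np.float64(-4.831500122580989), np.float64(-93.0338696017604)]
base scene 0.012 [0.8638 0.0596 0.012 ] [np.float64(0.10540336700984802), np.float64(0.10795363095007061), np.float64(0.10514694666287873), np.float64(0.10647808344421016)] [np.float64(175.9749893272259), np.float64(86.8109420235667), np.float64(-4.831500122580995), np.float64(-93.03386960176043)]
base top [0.8584 0.0657 0.012 ] [np.float64(0.10988816633678926), np.float64(0.10751978661274303)] [np.float64(-90.89226550684582), np.float64(178.29962404269406)]
lens tip [[0.7119 0.0708 0.2907]]
ring mid [[0.7218 0.0697 0.31  ]]
rear [[0.7811 0.088  0.3497]
 [0.7806 0.0439 0.3497]] front [[0.734  0.0929 0.324 ]
 [0.7336 0.0477 0.324 ]]
axis yaw -5.294108909645566 sides [np.float64(-5.929711974789922), np.float64(-4.657304187730843)] ends -90.63099965722667 -90.62637905573577
ring extremes [[0.7287 0.1038 0.2907]
 [0.7272 0.0387 0.2907]] -91.34523788775246 [0.7279 0.0713 0.2907]
```

Create fin.py:
```python
from d import *
psi=-2.5
Rh=R.from_euler("z",psi,degrees=True)*R.from_euler("y",-25,degrees=True);Rt=Rh*R.from_euler("y",180,degrees=True)
F=np.array([.6023,.0755,.24])
EOFF=[.023,0,-.0007]
if __name__=="__main__": delta(F-Rh.apply(EOFF),Rt);print(env.get_obs()["qpos"])
```

```bash
python3 fin.py
```

Run:
```python
from h import *;from workcell import env
np.set_printoptions(precision=4,suppress=True,linewidth=160)
W=env.grab_frame("wrist");o=env.get_obs();Rc=R.from_quat(o["ee_rot"]);gp=o["tcp_pos"]+Rc.apply([0,0,env.grip_point_offset])
cv2.imwrite("pics/w5.png",W["image"][:,:,::-1])
g=cv2.inRange(cv2.cvtColor(W["image"],cv2.COLOR_RGB2HSV),(45,80,50),(85,255,255))
k,l,st,ce=cv2.connectedComponentsWithStats(g)
for i in range(1,k):
    if st[i][4]>30:
        q=cv2.findNonZero(np.uint8(l==i)).reshape(-1,2);P=plane(W,q,gp[2]+.0293);v=np.linalg.svd(P-P.mean(0))[2][0]
        print(st[i],"tool frame",Rc.inv().apply(P-gp).min(0),Rc.inv().apply(P-gp).max(0),np.degrees(np.arctan2(*Rc.inv().apply(v)[[1,0]])))
```

```text
trans(tool) [-0.0224 -0.0322  0.0542] rotvec [ 0.0748 -0.4334  0.3374] t 17.6 grip pt [0.4811 0.1036 0.2698]
[ 0.4351  0.0404 -0.7466  1.7621  0.0278  1.3512  1.5528]
[304   0  54  17 391] tool frame [ 0.0952  0.0057 -0.0291] [ 0.0995  0.021  -0.0291] -102.16318988577079
[109 107  46  33 334] tool frame [ 0.0597 -0.0545 -0.0292] [ 0.0695 -0.0412 -0.0292] 125.65144462906127
```

Units first: shifts go in shares of 50 mm and turns go in shares of 45 degrees. So -0.0867 rad / 0.7854 = -0.1104.

Call:
{"name": "step_hand", "arguments": {
  "plan": {"dx":[0, 0, 0, 0, 0, 0, 0, 0], "dy":[0, 0, 0, 0, 0, 0, 0, 0], "dz":[0, 0, 0, 0, 0, 0, 0, 0], "rx":[0.0127, 0.0191, 0.0191, 0.0191, 0.0159, 0.0093, 0, 0], "ry":[-0.0736, -0.1104, -0.1104, -0.1104, -0.0919, -0.0551, 0, 0], "rz":[0.0573, 0.0859, 0.0859, 0.0859, 0.0716, 0.0429, 0, 0]}
}}

```text
time_s: 18.45
tcp_pos: [0.4813, 0.1035, 0.4334]
ee_rot: [0.021, 0.976, -0.005, 0.216]
ft_force: [1.6, 0.9, -3.1]
gripper_width: 0.0457
grasp_force: 40.0
```

```bash
python3 fin.py
```

```text
trans(tool) [-0.006  -0.0228  0.0626] rotvec [ 0.0001 -0.0016  0.001 ] t 18.45 grip pt [0.5501 0.1006 0.2851]
[ 0.4788 -0.1593 -0.7465  1.9409  0.0356  0.9048  1.228 ]
```

In the tool's units: 0.0126 m is 0.252, 0.011 m is 0.22, -0.0016 rad / 0.7854 = -0.002.

Call:
{"name": "step_hand", "arguments": {
  "plan": {"dx":[-0.012, -0.024, -0.024, -0.024, -0.02, -0.016, 0, 0, 0], "dy":[-0.046, -0.092, -0.092, -0.092, -0.08, -0.054, 0, 0, 0], "dz":[0.12, 0.252, 0.252, 0.252, 0.22, 0.156, 0, 0, 0], "rx":[0, 0, 0, 0, 0, 0, 0, 0, 0], "ry":[0, 0, 0, 0, 0, -0.002, 0, 0, 0], "rz":[0, 0, 0, 0, 0, 0.0013, 0, 0, 0]}
}}

```text
time_s: 19.35
tcp_pos: [0.5126, 0.0799, 0.3807]
ee_rot: [0.022, 0.976, -0.004, 0.218]
ft_force: [1.0, -1.0, -3.1]
gripper_width: 0.0462
grasp_force: 40.0
```

```bash
python3 fin.py
```

Run:
```python
from workcell import env
import cv2,numpy as np
for n in("scene","top"):
    f=env.grab_frame(n);cv2.imwrite(f"pics/{n}6.png",f["image"][:,:,::-1]);np.savez(f"pics/{n}6.npz",**f)
a=cv2.resize(cv2.imread("pics/scene6.png")[150:230,300:410],None,fx=5,fy=5,interpolation=cv2.INTER_CUBIC)
b=cv2.resize(cv2.imread("pics/top6.png")[110:230,220:270],None,fx=5,fy=5,interpolation=cv2.INTER_CUBIC)[:600]
o=np.zeros((600,800,3),np.uint8);o[:400,:550]=a;o[:,550:]=b;cv2.imwrite("pics/c6.png",o)
```

```text
trans(tool) [ 0.0011 -0.0005  0.0012] rotvec [ 0.0004  0.0038 -0.0007] t 19.35 grip pt [0.5822 0.077  0.2327]
[ 0.4993 -0.0421 -0.7579  1.972   0.1422  0.7839  1.1826]
```

View pics/c6.png

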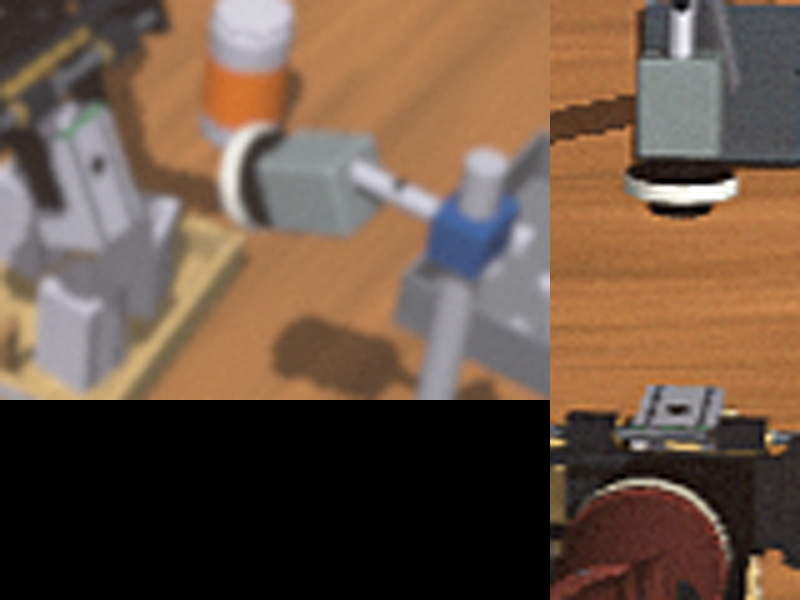

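The hole is visible in both views: scene crop (98,165), and top crop (680,410), directly below the lens at (682,190). I'll triangulate it.

Run:
```python
from h import *;from fin import F,Rh,EOFF,psi
from workcell import env
np.set_printoptions(precision=4,suppress=True,linewidth=160)
T=dict(np.load("pics/top6.npz"));S=dict(np.load("pics/scene6.npz"))
def cen(f,c,r=5):
    g=255.-cv2.cvtColor(f["image"],cv2.COLOR_RGB2GRAY);x,y=np.round(c).astype(int);p=g[y-r:y+r+1,x-r:x+r+1];p=np.clip(p-np.median(p)-25,0,None)
    Y,X=np.mgrid[y-r:y+r+1,x-r:x+r+1];return np.array([(p*X).sum(),(p*Y).sum()])/p.sum()
ps=cen(S,(300+98/5,150+165/5),3);pt=cen(T,(220+130/5,110+410/5),3);print(ps,pt)
H=tri(T,[pt],S,[ps])[0];print("hole tri",H)
print("expected px scene",proj(S,F),"top",proj(T,F))
o=env.get_obs();g=o["tcp_pos"]+R.from_quat(o["ee_rot"]).apply([0,0,env.grip_point_offset]);print("hole by kinematics",g+Rh.apply(EOFF))
print("top-only hole at z=.24",plane(T,[pt],.24),"scene-only",plane(S,[ps],.24))
# lens tip in same image
print("hole in lens-target frame (err)",Rh.inv().apply(H[:3]-F))
```

```text
[319.1721 182.582 ] [245.4312 192.4714]
hole tri [0.6023 0.078  0.2383 0.0027]
expected px scene [[318.3137 182.6021]] top [[245.9252 192.0296]]
hole by kinematics [0.6033 0.076  0.2419]
top-only hole at z=.24 [[0.601  0.0769 0.24  ]] scene-only [[0.6044 0.0773 0.24  ]]
hole in lens-target frame (err) [-0.0008  0.0025 -0.0015]
```

In the tool's units: -0.0008 m is -0.016, 0.0007 m is 0.014, 0.002 rad / 0.7854 = 0.0025.

Call:
{"name": "step_hand", "arguments": {
  "plan": {"dx":[0, 0, 0, 0, 0, 0], "dy":[-0.016, 0, 0, 0, 0, 0], "dz":[0.014, 0, 0, 0, 0, 0], "rx":[0, 0, 0, 0, 0, 0], "ry":[0.0025, 0, 0, 0, 0, 0], "rz":[0, 0, 0, 0, 0, 0]}
}}

```text
time_s: 20.05
tcp_pos: [0.5129, 0.0788, 0.3795]
ee_rot: [0.022, 0.976, -0.004, 0.217]
ft_force: [1.3, 0.2, -2.6]
gripper_width: 0.0462
grasp_force: 40.0
```

```bash
python3 fin.py; python3 -c "
from workcell import env
print(env.get_obs()['qvel'].round(3)); print(env.sign_off())"
```

```text
trans(tool) [0.0008 0.0006 0.    ] rotvec [ 0.0003  0.001  -0.0011] t 20.05 grip pt [0.582  0.0758 0.2314]
[ 0.5    -0.0398 -0.7569  1.9724  0.1423  0.7843  1.1841]
[ 0.001 -0.001 -0.001  0.     0.001  0.001 -0.002]
the job is handed in; nothing more can be done
None
```

I've handed the job in at 20 s with no verdict returned: the yellow divider stands released in the rack's middle slot, and the arm holds the drilled housing still, its hole facing the lens within about 3 mm of the focus point by my camera measurement.

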